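# Sweep the stray praline cartons into the bay

### The job

Three little praline cartons have strayed across the display table: with your fingertips, sweep all three along the table top and in through the open side of the low three-sided wooden bay, so that each lies wholly inside, on its grey felt. Keep them flat on the table - push them gently, never squeeze, pick up, carry or tip one - and leave the canister, the price card and the flat gift pack beside them where they stand.

Things in the scene. Friction and masses are not known exactly. Their poses are not given: they have to be found in the camera images.
- bay: low three-sided bay of pale wood on grey felt, fixed, no lip or raised floor. Origin on the table top, at the centre of its inner area, 110 mm (its x) by 220 mm (its y). Walls 10 mm thick, 35 mm high: back at +x, sides at +y and -y; open towards -x, mouth line at x = -55 mm, where the side walls flare out 40 degrees as wings to x = -80, y = +-137 mm. The mouth looks to the robot's right
- square_carton: loose square cardboard praline carton with a narrow cream paper band, 38 x 38 mm, 24 mm high, about 60 g, crushed by forces over 30 N; origin at the centre of its underside, z up
- oblong_carton: loose oblong cardboard praline carton with a narrow cream paper band, 32 mm (its x) by 52 mm (its y), 24 mm high, about 60 g, crushed by forces over 30 N; origin at the centre of its underside, z up
- round_carton: loose round cardboard praline carton (upright drum) with a cream paper disc on top, 40 mm diameter, 24 mm high, about 60 g, crushed by forces over 30 N; origin at the centre of its underside, z up
- canister: bystander: loose upright green canister with a wooden knobbed lid, 64 mm diameter, 75 mm high; origin at the centre of its underside. Leave it alone
- price_card: bystander: loose small wooden block, 22 mm (its x) by 52 mm (its y), 16 mm high, carrying an upright card 66 mm wide, up to 62 mm high; origin at the centre of its underside. Leave it alone
- gift_pack: bystander: loose flat wrapped gift pack, 96 mm (its x) by 178 mm (its y), 44 mm high; origin at the centre of its underside. Leave it alone
Not all that is in view belongs to the job. What is shaped like the square_carton but blue is not meant.

How it is judged (in metres and radians):
At the end, for the whole second after the job is handed in: All three cartons lie flat and at rest inside the bay: each origin past the mouth line by half the carton's smallest width (19 mm square, 16 oblong, 20 round) and between the walls; canister, price card and gift pack within 20 mm of where they stood (x of square_carton in the frame of bay between -0.036 and 0.055 m and y of square_carton in the frame of bay between -0.11 and 0.11 m and height (world z) of each of square_carton, oblong_carton, round_carton below 0.006 m and angle between each of square_carton, oblong_carton, round_carton's own z axis and vertical below 0.15 rad and linear speed of each of square_carton, oblong_carton, round_carton below 0.02 m/s and x of oblong_carton in the frame of bay between -0.039 and 0.055 m and y of oblong_carton in the frame of bay between -0.11 and 0.11 m and x of round_carton in the frame of bay between -0.035 and 0.055 m and y of round_carton in the frame of bay between -0.11 and 0.11 m and distance of each of canister, price_card, gift_pack from where it was at the start of the episode below 0.02 m); the robot touches nothing.
It fails at once if a praline carton is lifted off the table or tipped (height (world z) of any of square_carton, oblong_carton, round_carton above 0.012 m or angle between any of square_carton, oblong_carton, round_carton's own z axis and vertical above 0.4 rad).
It fails at once if a praline carton is squeezed or pressed with over 30 N by the fingers (contact force between the fingers and square_carton above 30 N or contact force between the fingers and oblong_carton above 30 N or contact force between the fingers and round_carton above 30 N).
It fails at once if the green canister is shifted more than 20 mm or tipped (distance of canister from where it was at the start of the episode above 0.02 m or angle between canister's own z axis and vertical above 0.3 rad).
It fails at once if the price card holder is shifted more than 20 mm or tipped (distance of price_card from where it was at the start of the episode above 0.02 m or angle between price_card's own z axis and vertical above 0.3 rad).
It fails at once if the gift pack is shifted more than 20 mm or tipped (distance of gift_pack from where it was at the start of the episode above 0.02 m or angle between gift_pack's own z axis and vertical above 0.3 rad).
It also fails if it takes over 69 s, if anything falls off the work surface, if the arm or the gripper's body presses on something with over 40 N, if the wrist force passes 120 N, or if a joint passes its speed limit or range.

### The arm

A 6-joint arm with a two-finger parallel gripper is mounted at the origin on a cart in front of the work surface, level with it; the furniture and walls round the work are solid. World frame = base frame: x ahead of the robot, y to its left, z up, the work surface at z = 0. Lengths are in mm, angles in degrees, forces in N, time in s.
With the tool pointing down it reaches from about 300 to 850 mm from the base axis. Payload 4.2 kg.
Tool frame: the origin (TCP) lies on the front face of the gripper's body, between the roots of the fingers; the fingertips stand 78 mm ahead of it and the grasp point (between the pads) lies 60 mm ahead of it; x points along the fingers, y is the direction in which the jaws open and shut, and the axes are right-handed (so a half turn about x gives the same grasp; the last joint's range is limited). The gripper opens to 91 mm and grips with 3 to 60 N. Pads are 32 mm wide; open, the fingers measure 118 mm over their backs; the gripper's body (76 mm by 178 mm) begins 60 mm behind the grasp point.
Start: joints at [-72.708, 18.312, 89.639, -0, 72.044, -1.146], TCP at [181.859, -545.493, 292.276] pointing down, gripper open.
Joint ranges: [-177.97, 177.97], [-48.28, 115.42], [12.27, 149.76], [-77.06, 257.06], [2.81, 150.46], [-146.56, 146.56]. Speed limits (degrees/s): [147.25, 147.25, 180, 180, 180, 180].

### API

Orientations are given as [roll, pitch, yaw] about the fixed x, y, z axes, in that order (R = Rz(yaw) Ry(pitch) Rx(roll)).
In Python, from workcell import status, viewer, env gives the robot as it stands. The module is installed in compiled form; this text tells all that it offers.
- The arm moves only by the tool move_arm, never from a script. Its argument "moves" is a list of rows, each a list of 3 entries, a list of its own where there are three numbers: the shift along the tool's x, y, z in cm, then the turn about the tool's x in rad, then the gripper's target within -1 to 1 (fully open at 1, half-way at 0, shut at -1). A call has 1 to 20 rows; each row is the pose to reach, as a shift and turn from the pose commanded when the call began, along the tool's axes at that moment; what a row does not reach only later rows make up. A row lasts 1/8 s, in which the tool goes at most 62.5 mm and 10.7 degrees, less where a joint would pass 70% of its speed; a pose out of reach is approached as far as the arm can. A call with a gripper value outside its range is refused whole. The fingers move at their own pace and stop on an object; "force" is the grip in N (left out, the last holds). Time passes only in rows, so rows that repeat a pose let the fingers close. It gives the time, the measured TCP pose, the force and the opening at its end, in the units of the state.
- status.state(): the state, without advancing time (a new reading comes with each control period).
- viewer.grab_frame(name): name is "scene" or "side" or "wrist"; returns the picture (420x560x3 uint8, red, green, blue); there is no depth.
- viewer.get_calibration(name): a dict with "camera_matrix" (3x3 intrinsics, pixels), "eye" and "rotation" of the camera in the world. Camera axes: x right, y down, z forward; pixel columns grow to the right and rows downward; lengths in mm; the calibration is good to about 2 mm. A picture is of the moment at which its call begins: read the wrist's pose just before it. get_calibration takes no time and is no camera call; for the wrist camera it gives the pose at the moment of the call.
- env.job_done(): hands the job in, once; it reports no verdict.
The state is a dict: "time_s": time; "qpos": joint angles; "qvel": joint speeds; "effort": joint torques, N m; "ee_pos": TCP position; "ee_rot": TCP orientation; "force": force on the tool from outside, world axes, zero at the start; "torque": the same for the moment, N m; "gripper_width": finger opening in mm.
Only numpy, scipy, OpenCV 4.12 (cv2) and the standard library are available. Lean on these libraries where they do the work, as an engineer would, in place of code of your own. Each camera call takes 0.05 s, during which the arm holds its last target.

## Working session

There is one attempt and no reset: what is moved stays moved. The work goes in short steps, Python scripts to look and compute and a tool call to move; the robot and the scene stay as the last step left them, time stands still between calls to the robot, and variables do not carry over. Pictures are saved under pics/ and viewed, and the job is handed in when it is done.

Besides the shell and the picture viewer there is one more tool, called after "Request:" by a JSON object that holds its "name" and its "arguments", one argument or row to a line. move_arm: Moves the arm, as the interface text tells. Its arguments: {"type":"object","properties":{"moves":{"type":"array","items":{"type":"array"}},"force":{"type":"number"}},"required":["moves"]}

```bash
mkdir -p pics; python3 - <<'E'
from workcell import status, viewer, env
import cv2,numpy as np
s=status.state()
print({k:np.round(v,2).tolist() for k,v in s.items()})
for n in ["scene","side","wrist"]:
    c=viewer.get_calibration(n); print(n,{k:np.round(v,3).tolist() for k,v in c.items()})
    im=viewer.grab_frame(n); cv2.imwrite(f"pics/{n}0.png",im[:,:,::-1])
E
```

```text
{'time_s': 0.0, 'qpos': [-72.71, 18.35, 89.71, -0.0, 72.04, -1.15], 'qvel': [-0.12, -0.04, -0.05, 0.09, -0.03, 0.02], 'effort': [0.0, -41.25, -23.2, 0.07, 0.05, -0.0], 'ee_pos': [181.73, -545.15, 291.42], 'ee_rot': [-90.12, 89.9, 108.32], 'force': [-0.27, 0.82, -0.28], 'torque': [-0.01, 0.02, -0.03], 'gripper_width': 91.12}
scene {'camera_matrix': [[501.604, 0.0, 280.007], [0.0, 501.604, 208.625], [0.0, 0.0, 1.0]], 'eye': [-170.341, 689.341, 504.968], 'rotation': [-113.27, -0.562, -135.057]}
side {'camera_matrix': [[446.8, 0.0, 277.037], [0.0, 446.8, 208.371], [0.0, 0.0, 1.0]], 'eye': [452.613, -910.877, 551.665], 'rotation': [-120.646, -0.502, -7.323]}
wrist {'camera_matrix': [[371.883, 0.0, 283.425], [0.0, 371.883, 203.537], [0.0, 0.0, 1.0]], 'eye': [251.428, -522.618, 385.587], 'rotation': [164.881, 0.137, -71.586]}
```

View pics/scene0.png

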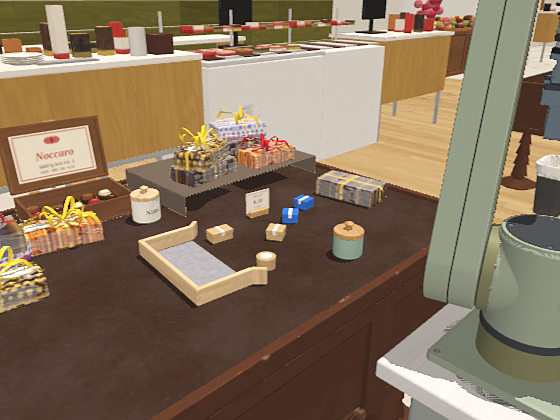

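View pics/side0.png

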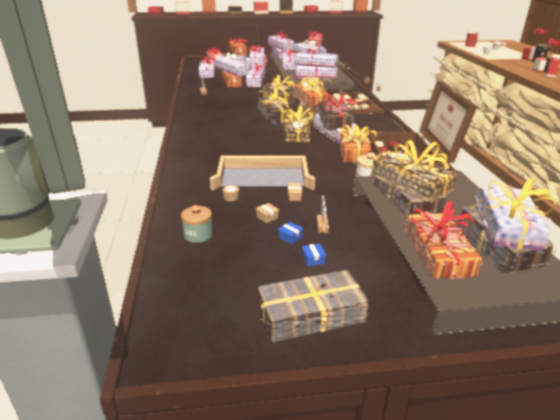

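View pics/wrist0.png

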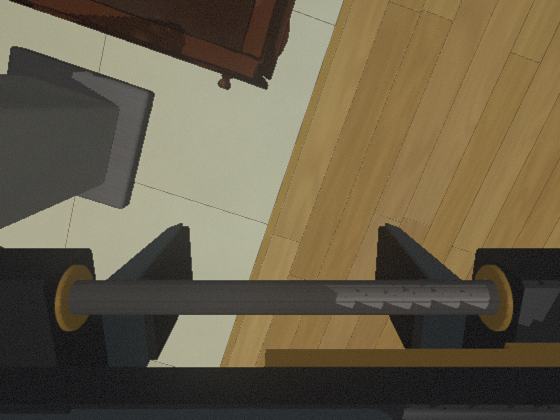

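```bash
cat > h.py <<'E'
from workcell import status, viewer, env
import cv2,numpy as np
from scipy.spatial.transform import Rotation as Ro
def cal(n):
    c=viewer.get_calibration(n); return np.array(c['camera_matrix']),np.array(c['eye']),Ro.from_euler('xyz',c['rotation'],degrees=True).as_matrix()
def ray(n,uv,z):
    K,e,R=cal(n); uv=np.atleast_2d(uv).astype(float)
    d=(R@np.linalg.inv(K)@np.c_[uv,np.ones(len(uv))].T).T
    return e+d*((z-e[2])/d[:,2])[:,None]
def proj(n,P):
    K,e,R=cal(n); p=(np.atleast_2d(P)-e)@R; p=p@K.T; return p[:,:2]/p[:,2:]
E
python3 - <<'E'
import cv2
a=cv2.imread('pics/scene0.png')[170:310,130:400]; cv2.imwrite('pics/sc_crop.png',cv2.resize(a,(800,415),interpolation=cv2.INTER_CUBIC))
a=cv2.imread('pics/side0.png')[145:345,170:380]; cv2.imwrite('pics/si_crop.png',cv2.resize(a,(630,600),interpolation=cv2.INTER_CUBIC))
E
```

```text
(no output)
```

View pics/sc_crop.png

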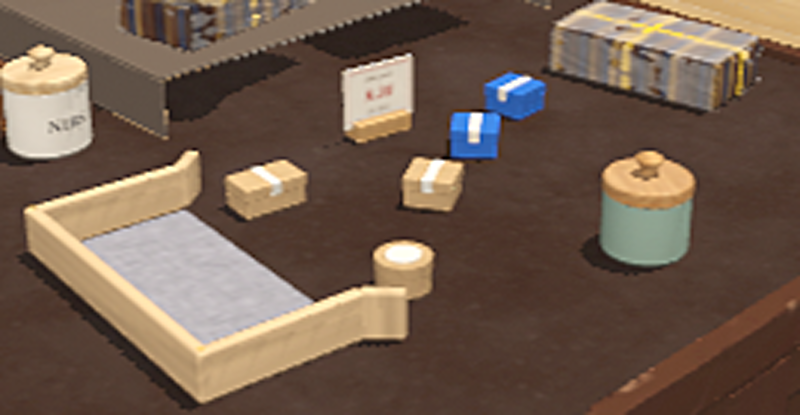

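View pics/si_crop.png

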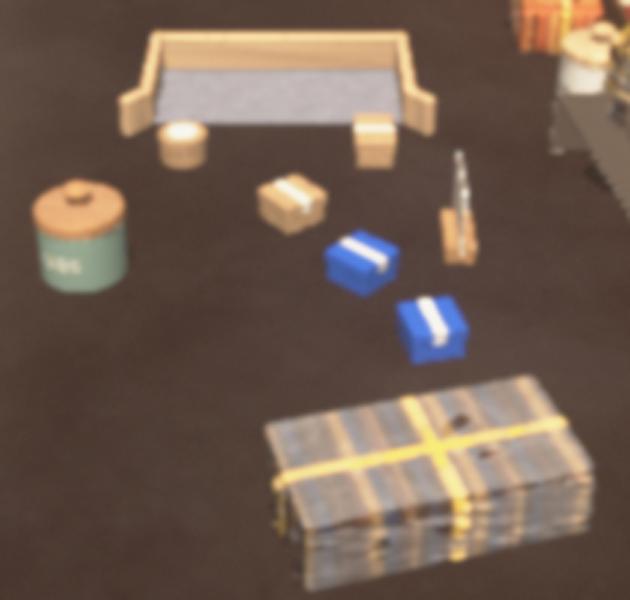

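```bash
python3 - <<'E'
from h import *
S=lambda L:[(170+x/3,145+y/3) for x,y in L]
f=800/270; C=lambda L:[(130+x/f,170+y/f) for x,y in L]
def sh(t,n,L,z): print(t,n,ray(n,L,z)[:,:2].round(0).tolist())
sh('round','side',S([(183,131)]),24); sh('round','scene',C([(403,253)]),24)
sh('sq','side',S([(292,189),(258,195),(290,174),(327,186),(293,210)]),24)
sh('sq','scene',C([(433,172),(402,183),(413,157),(463,163),(456,188)]),24)
sh('obl','side',S([(355,114),(394,114),(396,138),(355,138)]),24)
sh('obl','scene',C([(225,187),(289,160),(306,175),(245,193)]),24)
sh('bluefar','side',S([(362,252)]),24); sh('blue','scene',C([(475,122),(513,85)]),24)
sh('can','side',S([(79,210)]),65); sh('can','scene',C([(648,185)]),65)
sh('card','side',S([(442,264),(476,264),(440,209)]),8);sh('card','scene',C([(345,142),(412,130)]),0)
sh('gift','side',S([(266,427),(530,376),(592,462),(305,530)]),44)
sh('bay backtop in','side',S([(160,35),(403,35)]),35)
sh('bay felt','side',S([(163,70),(397,70),(405,124),(153,124)]),0)
sh('wing ends top','side',S([(121,97),(436,97)]),35)
sh('bay felt','scene',C([(85,240),(187,211),(312,300),(205,342)]),0)
sh('bay outer top corners','scene',C([(25,208),(202,350),(407,289),(195,152)]),35)
E
```

```text
round side [[469.0, 81.0]]
round scene [[469.0, 82.0]]
sq side [[549.0, -24.0], [522.0, -30.0], [550.0, -1.0], [576.0, -22.0], [546.0, -55.0]]
sq scene [[545.0, -22.0], [548.0, 8.0], [575.0, -30.0], [541.0, -50.0], [514.0, -15.0]]
obl side [[616.0, 95.0], [649.0, 91.0], [643.0, 49.0], [609.0, 53.0]]
obl scene [[633.0, 106.0], [636.0, 42.0], [607.0, 50.0], [615.0, 102.0]]
bluefar side [[589.0, -118.0]]
blue scene [[588.0, -113.0], [621.0, -194.0]]
can side [[391.0, -105.0]]
can scene [[369.0, -52.0]]
card side [[648.0, -116.0], [673.0, -119.0], [663.0, -40.0]]
card scene [[672.0, -46.0], [651.0, -102.0]]
gift side [[501.0, -322.0], [663.0, -294.0], [678.0, -372.0], [514.0, -405.0]]
bay backtop in side [[455.0, 253.0], [681.0, 229.0]]
bay felt side [[455.0, 251.0], [677.0, 226.0], [664.0, 117.0], [444.0, 142.0]]
wing ends top side [[418.0, 128.0], [686.0, 98.0]]
bay felt scene [[673.0, 201.0], [660.0, 122.0], [496.0, 140.0], [503.0, 222.0]]
bay outer top corners scene [[684.0, 239.0], [451.0, 261.0], [419.0, 126.0], [678.0, 99.0]]
```

```bash
python3 - <<'E'
from h import *
S=lambda L:[(170+x/3,145+y/3) for x,y in L]
f=800/270; C=lambda L:[(130+x/f,170+y/f) for x,y in L]
def tri(a,b):
    K,e1,R1=cal('side');K2,e2,R2=cal('scene')
    d1=R1@np.linalg.inv(K)@[*a,1];d2=R2@np.linalg.inv(K2)@[*b,1]
    s=np.linalg.lstsq(np.c_[d1,-d2],e2-e1,rcond=None)[0]; p,q=e1+s[0]*d1,e2+s[1]*d2
    print(((p+q)/2).round(),np.linalg.norm(p-q).round(1))
print('canister knob/lid edge'); tri(S([(79,183)])[0],C([(649,155)])[0]); 
print('canister lid mid');tri(S([(79,212)])[0],C([(648,187)])[0])
print('riser corner top/bot');tri(S([(557,95)])[0],C([(163,79)])[0]);tri(S([(553,155)])[0],C([(166,137)])[0])
print('white can knob');tri(S([(595,33)])[0],C([(41,50)])[0])
print('can bottom',ray('side',S([(83,289)]),0),ray('scene',C([(646,263)]),0))
print('riser bot',ray('scene',C([(166,137)]),0))
R=Ro.from_euler('xyz',status.state()['ee_rot'],degrees=True).as_matrix();print(R.round(3))
E
```

```text
canister knob/lid edge
[391. -80.  72.] 1.6
canister lid mid
[389. -79.  48.] 1.1
riser corner top/bot
[779.  55.  53.] 0.3
[782.  53.  -2.] 3.3
white can knob
[834. 129.  78.] 8.5
can bottom [[ 388.9374737  -106.50299327    0.        ]] [[372.24408015 -60.98698716   0.        ]]
riser bot [[781.63280512  54.50381676   0.        ]]
[[-0.     0.316 -0.949]
 [ 0.001 -0.949 -0.316]
 [-1.    -0.001  0.   ]]
```

Request:
{"name": "move_arm", "arguments": {
  "moves": [
    [[10, -32.9, -48.9], -1.14, -0.56],
    [[10, -32.9, -48.9], -1.14, -0.56],
    [[10, -32.9, -48.9], -1.14, -0.56],
    [[10, -32.9, -48.9], -1.14, -0.56],
    [[10, -32.9, -48.9], -1.14, -0.56],
    [[10, -32.9, -48.9], -1.14, -0.56],
    [[10, -32.9, -48.9], -1.14, -0.56],
    [[10, -32.9, -48.9], -1.14, -0.56],
    [[10, -32.9, -48.9], -1.14, -0.56],
    [[10, -32.9, -48.9], -1.14, -0.56],
    [[10, -32.9, -48.9], -1.14, -0.56],
    [[10, -32.9, -48.9], -1.14, -0.56],
    [[10, -32.9, -48.9], -1.14, -0.56],
    [[10, -32.9, -48.9], -1.14, -0.56]
  ]
}}

```text
time_s: 1.9
ee_pos: [541.3, -79.7, 192.6]
ee_rot: [62.9, 90.0, -33.4]
force: [0.1, 0.1, -0.0]
gripper_width: 20.2
```

```bash
python3 - <<'E'
from h import *
s=status.state()
print({k:np.round(v,2).tolist() for k,v in s.items()})
im=viewer.grab_frame('wrist'); cv2.imwrite("pics/w1.png",im[:,:,::-1])
c=viewer.get_calibration('wrist');print(c)
R=Ro.from_euler('xyz',s['ee_rot'],degrees=True).as_matrix();print(R.round(3))
E
```

```text
{'time_s': 1.9, 'qpos': [-9.57, 20.58, 101.76, -0.01, 57.63, -3.23], 'qvel': [0.27, 0.18, -0.28, 0.06, -0.0, 0.06], 'effort': [0.09, -40.29, -20.19, 0.07, 0.04, -0.0], 'ee_pos': [541.26, -79.67, 192.56], 'ee_rot': [62.93, 89.98, -33.4], 'force': [0.14, 0.08, -0.0], 'torque': [0.01, -0.15, 0.02], 'gripper_width': 20.16}
{'camera_matrix': array([[371.88309286,   0.        , 283.42462994],
       [  0.        , 371.88309286, 203.53677808],
       [  0.        ,   0.        ,   1.        ]]), 'eye': array([549.52986815,  -7.19749841, 286.61815147]), 'rotation': array([ 1.64942094e+02,  4.00573366e-02, -6.34859865e+00])}
[[ 0.     0.994 -0.11 ]
 [-0.    -0.11  -0.994]
 [-1.     0.     0.   ]]
```

View pics/w1.png

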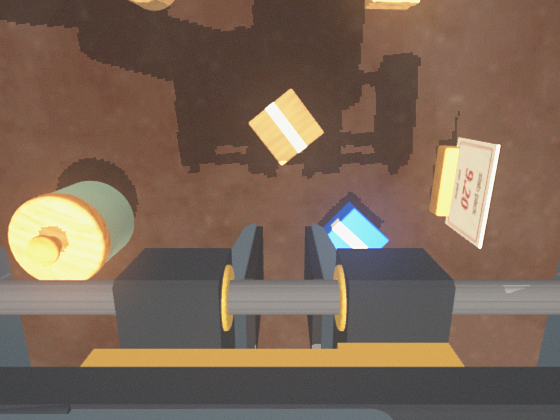

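Wrist view: the tan, cream-banded square carton is at about (286,127). The two blue look-alikes (one at (356,230)) are not meant. Round and oblong are at the top edge, at (152,3) and (392,3). I'll measure these more precisely.

```bash
python3 - <<'E'
from h import *
print('sq',ray('wrist',[(291,89),(323,129),(282,164),(249,124),(286,127)],24).round(0)[:,:2].tolist())
print('blue',ray('wrist',[(352,204),(388,239),(329,228)],24).round(0)[:,:2].tolist())
print('obl front',ray('wrist',[(365,3),(420,1)],24).round(0)[:,:2].tolist())
print('round',ray('wrist',[(152,6)],24).round(0)[:,:2].tolist())
a=cv2.imread('pics/w1.png')[70:260,230:420];cv2.imwrite('pics/w1c.png',cv2.resize(a,(570,570),interpolation=cv2.INTER_CUBIC))
E
```

```text
sq [[555.0, 2.0], [575.0, -27.0], [544.0, -48.0], [524.0, -18.0], [549.0, -23.0]]
blue [[591.0, -83.0], [616.0, -113.0], [573.0, -100.0]]
obl front [[608.0, 49.0], [643.0, 46.0]]
round [[472.0, 62.0]]
```

View pics/w1c.png

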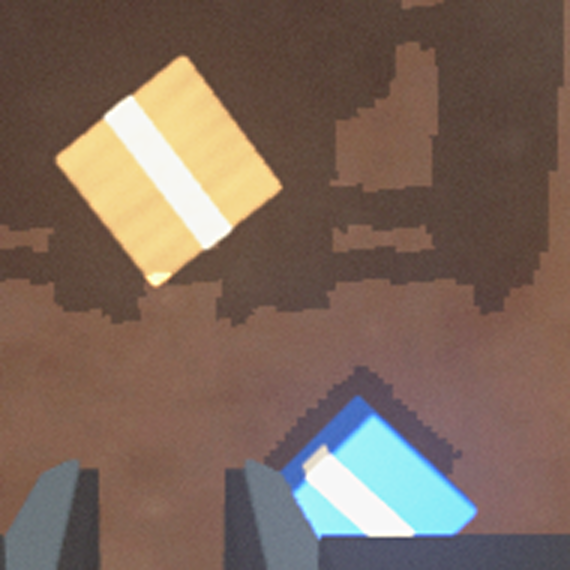

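Request:
{"name": "move_arm", "arguments": {
  "moves": [
    [[4, 0.1, 0], 0, -0.56],
    [[8, 0.1, 0], 0, -0.56],
    [[10.7, 0.1, 0], 0, -0.56],
    [[10.7, 0.1, 0], 0, -0.56],
    [[10.7, 0.1, -0.6], 0, -0.56],
    [[10.7, 0.1, -1.2], 0, -0.56],
    [[10.7, 0.1, -1.8], 0, -0.56],
    [[10.7, 0.1, -2.4], 0, -0.56],
    [[10.7, 0.1, -3.0], 0, -0.56],
    [[10.7, 0.1, -3.7], 0, -0.56],
    [[10.7, 0.1, -4.5], 0, -0.56],
    [[10.7, 0.1, -5.4], 0, -0.56],
    [[10.7, 0.1, -6.3], 0, -0.56],
    [[10.7, 0.1, -7.2], 0, -0.56],
    [[10.7, 0.1, -8.1], 0, -0.56],
    [[10.7, 0.1, -9.0], 0, -0.56],
    [[10.7, 0.1, -9.6], 0, -0.56],
    [[10.7, 0.1, -10], 0, -0.56]
  ]
}}

```text
time_s: 4.2
ee_pos: [553.6, 21.0, 85.2]
ee_rot: [14.5, 90.0, -81.8]
force: [0.4, -1.7, 1.9]
gripper_width: 20.0
```

```bash
python3 - <<'E'
from h import *
s=status.state();print(s['time_s'],s['ee_pos'],s['force'])
im=viewer.grab_frame('wrist'); cv2.imwrite("pics/w2.png",im[:,:,::-1])
E
```

```text
4.2 [553.61184555  20.95677331  85.24258276] [ 0.39037437 -1.74177097  1.88005239]
```

View pics/w2.png

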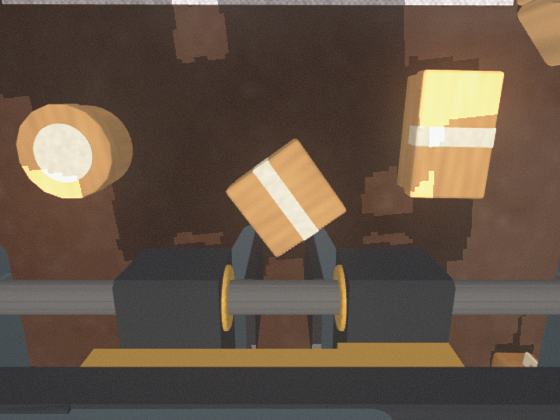

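Request:
{"name": "move_arm", "arguments": {
  "moves": [
    [[0, 0, -0.6], 0, -0.56],
    [[0, 0, -1.4], 0, -0.56],
    [[0, 0, -2.3], 0, -0.56],
    [[0, 0, -3.2], 0, -0.56],
    [[0, 0, -4.1], 0, -0.56],
    [[0, 0, -5.0], 0, -0.56],
    [[0, 0, -5.9], 0, -0.56],
    [[0, 0, -6.8], 0, -0.56],
    [[0, 0, -7.7], 0, -0.56],
    [[0, 0, -8.6], 0, -0.56],
    [[0, 0, -9.5], 0, -0.56],
    [[0, 0, -10.4], 0, -0.56],
    [[0, 0, -11.2], 0, -0.56],
    [[0, 0, -12], 0, -0.56],
    [[0, 0, -12.6], 0, -0.56],
    [[0, 0, -13.1], 0, -0.56],
    [[0, 0, -13.3], 0, -0.56],
    [[0, 0, -12], 0, -0.56],
    [[0, 0, -9], 0, -0.56]
  ]
}}

```text
time_s: 6.62
ee_pos: [563.3, 109.6, 85.2]
ee_rot: [93.1, 90.0, -3.1]
force: [0.1, 0.2, 0.0]
gripper_width: 19.6
```

```bash
python3 - <<'E'
from h import *
s=status.state();print(s['time_s'],s['ee_pos'],s['force'])
for n in ('wrist','side'):
    im=viewer.grab_frame(n); cv2.imwrite(f"pics/{n}3.png",im[:,:,::-1])
E
```

```text
6.625 [563.34100316 109.6170665   85.18424331] [0.08933028 0.19392662 0.0358803 ]
```

View pics/wrist3.png

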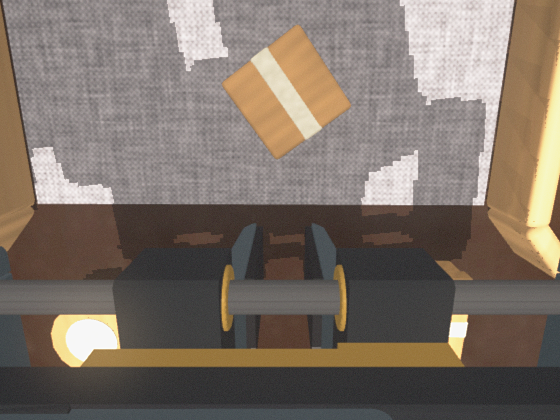

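View pics/side3.png

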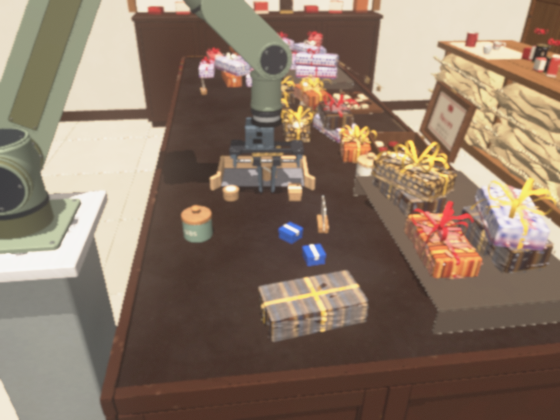

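The square carton sits inside, at wrist (287,92), with the mouth line at row 205. Next I'll check the bay frame and plan the round one.

```bash
python3 - <<'E'
from h import *
m=ray('wrist',[(35,205),(487,205)],0)[:,:2]; s=ray('wrist',[(287,92)],24)[0,:2]
ey=(m[0]-m[1]);L=np.linalg.norm(ey);ey/=L;ex=np.array([ey[1],-ey[0]]);c=m.mean(0)+55*ex
print(m.round(),L,c.round(1),ex.round(3))
p=status.state()['ee_pos'][:2]
O={'sq':s,'round':(469,81.5),'obl_c':(628,73),'obl_fl':(608,49),'obl_fr':(643,46),'tcp':p}
for k,v in O.items(): d=np.array(v)-c; print(k,(d@ex).round(1),(d@ey).round(1))
E
```

```text
[[442. 145.]
 [666. 120.]] 225.74509430230853 [559.8 186.9] [0.111 0.994]
sq -1.6 -12.9
round -114.8 78.6
obl_c -105.6 -80.4
obl_fl -131.7 -63.2
obl_fr -130.8 -98.3
tcp -78.8 -11.5
```

Request:
{"name": "move_arm", "arguments": {
  "moves": [
    [[-4, 0, 1], 0, -0.56],
    [[-6, 0, 2], 0, -0.56],
    [[-6, -4, 6], 0, -0.56],
    [[-6, -9.2, 8.6], 0, -0.56],
    [[-6, -9.2, 8.6], 0, -0.56],
    [[-6, -9.2, 8.6], 0, -0.56],
    [[-6, -9.2, 8.6], 0, -0.56]
  ]
}}

```text
time_s: 7.6
ee_pos: [464.1, 34.9, 145.5]
ee_rot: [99.6, 89.9, 3.3]
force: [-0.5, -0.5, -0.2]
gripper_width: 20.0
```

```bash
python3 - <<'E'
from h import *
s=status.state();print(s['time_s'],s['ee_pos'],s['force'])
im=viewer.grab_frame('wrist'); cv2.imwrite("pics/w4.png",im[:,:,::-1])
print(cal('wrist'))
E
```

```text
7.6 [464.09082788  34.85370327 145.53834171] [-0.45068199 -0.53566554 -0.19352625]
(array([[371.88309286,   0.        , 283.42462994],
       [  0.        , 371.88309286, 203.53677808],
       [  0.        ,   0.        ,   1.        ]]), array([471.8860101 , 107.22246531, 239.48127251]), array([[ 9.94062787e-01, -1.05146397e-01, -2.79894790e-02],
       [-1.08807695e-01, -9.60023317e-01, -2.57907187e-01],
       [ 2.47458864e-04,  2.59421407e-01, -9.65764191e-01]]))
```

View pics/w4.png

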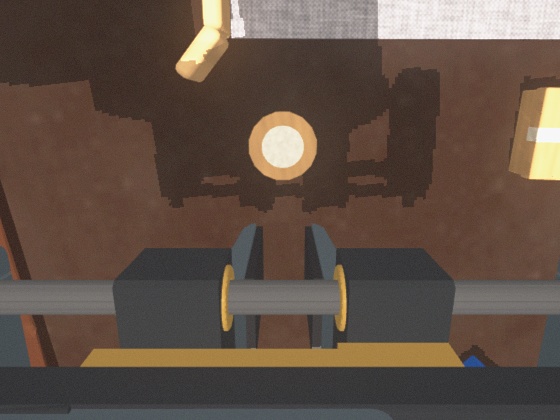

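Round carton at (283,146) is centred between the fingers (columns 262–306).

Request:
{"name": "move_arm", "arguments": {
  "moves": [
    [[4, 0, 0], 0, -0.56],
    [[6, 0, 0], 0, -0.56],
    [[6, 0, 0], 0, -0.56],
    [[6, 0, -0.6], 0, -0.56],
    [[6, 0, -1.2], 0, -0.56],
    [[6, 0.05, -1.8], 0, -0.56],
    [[6, 0.1, -2.4], 0, -0.56],
    [[6, 0.15, -3.1], 0, -0.56],
    [[6, 0.2, -3.9], 0, -0.56],
    [[6, 0.3, -4.7], 0, -0.56],
    [[6, 0.4, -5.5], 0, -0.56],
    [[6, 0.5, -6.3], 0, -0.56],
    [[6, 0.6, -7.1], 0, -0.56],
    [[6, 0.7, -7.9], 0, -0.56],
    [[6, 0.8, -8.7], 0, -0.56],
    [[6, 0.9, -9.5], 0, -0.56],
    [[6, 1, -10.2], 0, -0.56],
    [[6, 1, -10.7], 0, -0.56],
    [[6, 1, -11], 0, -0.56]
  ]
}}

```text
time_s: 10.02
ee_pos: [484.5, 143.1, 85.2]
ee_rot: [31.4, 90.0, -64.8]
force: [0.1, -0.3, 2.0]
gripper_width: 20.1
```

```bash
python3 - <<'E'
from h import *
s=status.state();print(s['time_s'],s['ee_pos'],s['force'])
im=viewer.grab_frame('wrist'); cv2.imwrite("pics/w5.png",im[:,:,::-1])
E
```

```text
10.025 [484.51933698 143.08549197  85.19675978] [ 0.14156739 -0.29772024  2.04433546]
```

View pics/w5.png

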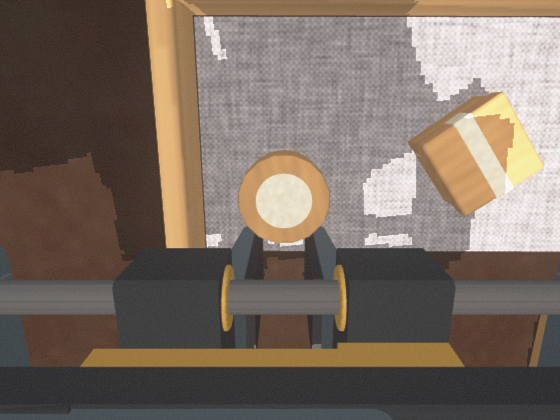

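Request:
{"name": "move_arm", "arguments": {
  "moves": [
    [[0, 0, -0.6], 0, -0.56],
    [[0, 0, -1.3], 0, -0.56],
    [[0, 0, -1.9], 0, -0.56],
    [[0, 0, -2.2], 0, -0.56],
    [[0, 0, -2.2], 0, -0.56],
    [[0, 0, -0.5], 0, -0.56],
    [[0, 0, 2], 0, -0.56],
    [[-4, 0, 4], 0, -0.56],
    [[-6, 3, 7], 0, -0.56],
    [[-6, 8, 11], 0, -0.56],
    [[-6, 15.1, 11], 0, -0.56],
    [[-6, 15.1, 11], 0, -0.56],
    [[-6, 15.1, 11], 0, -0.56],
    [[-6, 15.1, 11], 0, -0.56]
  ]
}}

```text
time_s: 11.82
ee_pos: [620.8, 17.1, 144.9]
ee_rot: [-81.3, 89.9, -177.5]
force: [0.6, 0.1, 0.0]
gripper_width: 20.2
```

```bash
python3 - <<'E'
from h import *
s=status.state();print(s['time_s'],s['ee_pos'],s['force'])
im=viewer.grab_frame('wrist'); cv2.imwrite("pics/w6.png",im[:,:,::-1])
E
```

```text
11.825 [620.77501608  17.07821995 144.90517287] [0.59125752 0.08631266 0.02493951]
```

View pics/w6.png

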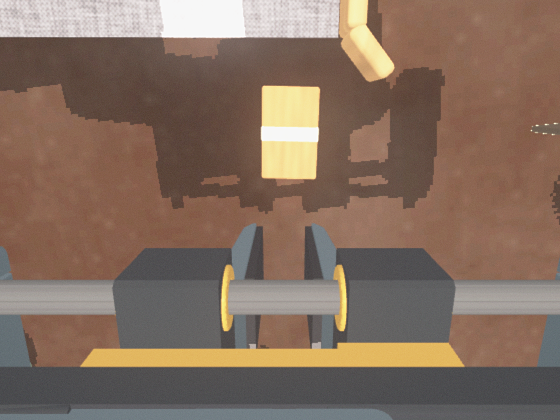

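The oblong carton at (290,132) lies square to the fingers, about 3 mm right of centre. I'll narrow the fingers so they clear the side wall.

Request:
{"name": "move_arm", "arguments": {
  "moves": [
    [[4, 0.3, 0], 0, -0.82],
    [[6, 0.3, 0], 0, -0.82],
    [[6, 0.3, 0], 0, -0.82],
    [[6, 0.3, -0.6], 0, -0.82],
    [[6, 0.3, -1.1], 0, -0.82],
    [[6, 0.3, -1.6], 0, -0.82],
    [[6, 0.3, -2.2], 0, -0.82],
    [[6, 0.2, -2.9], 0, -0.82],
    [[6, 0.1, -3.6], 0, -0.82],
    [[6, 0, -4.3], 0, -0.82],
    [[6, -0.1, -5], 0, -0.82],
    [[6, -0.2, -5.7], 0, -0.82],
    [[6, -0.3, -6.4], 0, -0.82],
    [[6, -0.4, -7], 0, -0.82],
    [[6, -0.4, -7.4], 0, -0.82],
    [[6, -0.4, -7.6], 0, -0.82]
  ]
}}

```text
time_s: 13.88
ee_pos: [626.9, 93.3, 85.2]
ee_rot: [-45.3, 90.0, -141.5]
force: [-0.7, -1.5, 0.4]
gripper_width: 8.0
```

```bash
python3 - <<'E'
from h import *
s=status.state();print(s['time_s'],s['ee_pos'],s['force'])
im=viewer.grab_frame('wrist'); cv2.imwrite("pics/w7.png",im[:,:,::-1])
E
```

```text
13.875 [626.85964834  93.25645197  85.16247505] [-0.69078036 -1.48915095  0.40186425]
```

View pics/w7.png

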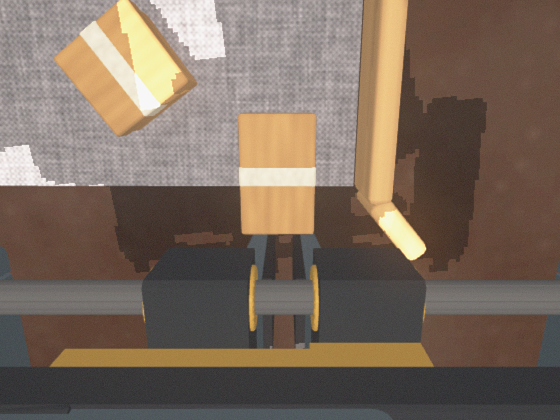

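Request:
{"name": "move_arm", "arguments": {
  "moves": [
    [[0, 0, -0.6], 0, -0.82],
    [[0, 0, -1.3], 0, -0.82],
    [[0, 0, -2.0], 0, -0.82],
    [[0, 0, -2.7], 0, -0.82],
    [[0, 0, -3.4], 0, -0.82],
    [[0, 0, -4], 0, -0.82],
    [[0, 0, -4.4], 0, -0.82],
    [[0, 0, -4.6], 0, -0.82],
    [[0, 0, -4.6], 0, -0.82],
    [[0, 0, -3], 0, -0.82],
    [[0, 0, 0], 0, -0.82],
    [[-6, 0, 3], 0, -0.82],
    [[-12, -5, 6], 0, -0.82],
    [[-16, -6, 8], 0, -0.82],
    [[-16, -6, 8], 0, -0.82],
    [[-16, -6, 8], 0, -0.82],
    [[-16, -6, 8], 0, -0.82]
  ]
}}

```text
time_s: 16.05
ee_pos: [558.3, 20.1, 243.5]
ee_rot: [-82.9, 89.8, -179.2]
force: [0.0, -0.3, -0.7]
gripper_width: 7.9
```

```bash
python3 - <<'E'
from h import *
s=status.state();print(s['time_s'],s['ee_pos'],s['force'])
for n in ('wrist','side','scene'):
    im=viewer.grab_frame(n); cv2.imwrite(f"pics/{n}8.png",im[:,:,::-1])
E
```

```text
16.05 [558.26474659  20.0770862  243.53255562] [ 0.01953909 -0.29922428 -0.65484625]
```

View pics/wrist8.png

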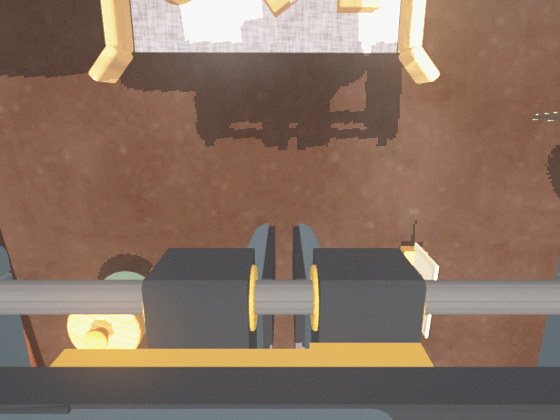

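View pics/scene8.png

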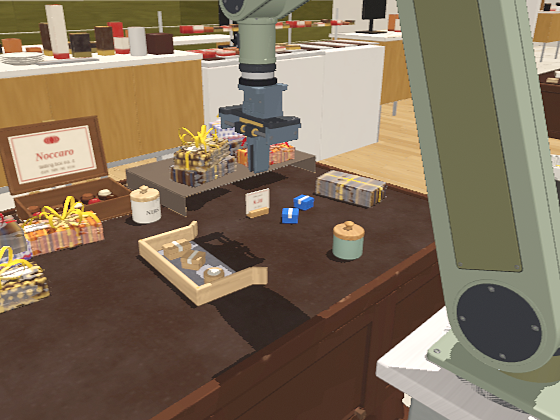

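View pics/side8.png

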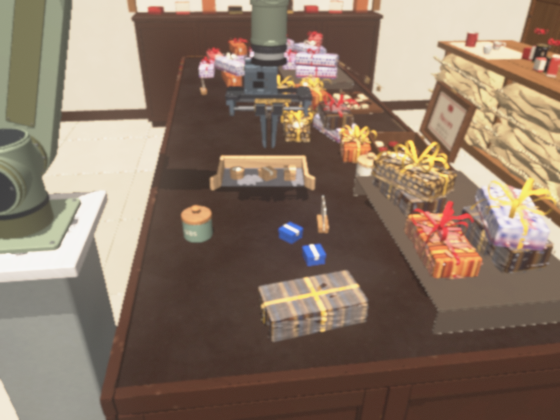

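```bash
python3 - <<'E'
from h import *
c=np.array([559.8,186.9]);ex=np.array([.111,.994]);ey=np.array([-.994,.111])
for k,z,p in [('mouth',0,(270,52)),('obl near edge',24,(358,11)),('sq near corner',24,(278,14)),('round near edge',24,(178,3))]:
    d=ray('wrist',[p],z)[0,:2]-c; print(k,(d@ex).round(1),(d@ey).round(1))
a,b=cv2.imread('pics/side0.png'),cv2.imread('pics/side8.png')
for r in [(200,245,175,220),(195,235,312,335),(268,340,255,372)]: print(np.abs(a[r[0]:r[1],r[2]:r[3]].astype(int)-b[r[0]:r[1],r[2]:r[3]]).mean())
env.job_done()
E
```

```text
mouth -50.8 -4.7
obl near edge -24.3 -73.2
sq near corner -26.5 -11.9
round near edge -19.0 64.5
0.9239506172839507
1.3307971014492754
0.5015036403925293
the job is handed in; nothing more can be done
```

All three cartons are inside the bay and I handed the job in at about 16 s. I swept them in one at a time – square, then round, then oblong – with two lowered fingertips set 8 to 20 mm apart. They stayed flat on the table, and the highest wrist-force reading at the pauses between moves was about 2.6 N.

The last wrist picture, checked by casting rays, puts each carton well past the mouth line at x = -55 mm in the bay's frame:

| Carton | Nearest edge, bay x (mm) | Bay y (mm) |
|---|---|---|
| Square | about -26 | -12 |
| Round | about -19 | 65 |
| Oblong | about -24 | -73 |

- **Bystanders:** the canister, price card and gift pack look the same in the side view as at the start, with only noise-level pixel differences. The blue look-alikes were not touched.
- **Arm:** the fingertips finished about 165 mm above the table, touching nothing.
- **Disagreement:** that last check read the mouth line at -51 mm instead of -55 mm, about 4 mm off. This is far smaller than the margins above.

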